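# Reset the locked fence of a carton gauge

### The arm

A 6-joint arm with a two-finger parallel gripper is mounted at the origin on the work surface. World frame = base frame: x ahead of the robot, y to its left, z up, the work surface at z = 0. Lengths are in mm, angles in rad, forces in N, time in s.
With the tool pointing down it reaches from about 350 to 925 mm from the base axis. Payload 6.4 kg.
Tool frame: the origin (TCP) lies between the finger pads; the fingertips stand 11 mm ahead of it and the grasp point (between the pads) lies 8 mm behind it; y points along the fingers, z is the direction in which the jaws open and shut, and the axes are right-handed (so a half turn about y gives the same grasp; the last joint's range is limited). The gripper opens to 94 mm and grips with 3 to 60 N. Pads are 16 mm wide; open, the fingers measure 119 mm over their backs; the gripper's body (75 mm by 177 mm) begins 78 mm behind the grasp point.
Start: joints at [0.984, 0.245, 1.558, -0, 1.339, -0.174], TCP at [260.762, 595.413, 188.155] pointing down, gripper open.
Joint ranges: [-3.13, 3.13], [-1.02, 2.26], [0.13, 2.54], [-0.95, 4.09], [0.21, 2.88], [-2.74, 2.74]. Speed limits (rad/s): [2.57, 2.57, 3.14, 3.14, 3.14, 3.14].

### API

Orientations are given as [roll, pitch, yaw] about the fixed x, y, z axes, in that order (R = Rz(yaw) Ry(pitch) Rx(roll)).
In Python, from plant import r gives the robot as it stands. The module is installed in compiled form; this text tells all that it offers.
- The arm moves only by the shell command python3 -m crank 'ROWS' [FORCE]. ROWS is JSON, a list of rows, each a list of 3 entries, a list of its own where there are three numbers: the shift along the tool's x, y, z in mm, then the turn, a rotation vector about the tool's x, y, z in rad, then the closure, from -1 (fully open) to 1 (shut). A call has 1 to 10 rows; each row shifts and turns the pose as measured when the row begins, along the tool's axes as they then stand; what a row does not reach is not made up. A row lasts 1/8 s, in which the tool goes at most 62.5 mm and 10.7 degrees, less where a joint would pass 70% of its speed; a pose out of reach is approached as far as the arm can. A call is refused whole if a number of a shift passes 62.5 or a number of a turn 0.188, either way. A call with a gripper value outside its range is refused whole. The fingers move at their own pace and stop on an object; FORCE is the grip in N (left out, the last holds). Time passes only in rows, so rows that do not move let the fingers close. It gives the time, the measured TCP pose, the force and the opening at its end, in the units of the state.
- r.get_state(): the state, without advancing time (a new reading comes with each control period).
- r.grab_frame(name): name is "scene" or "top"; returns a dict with "img" (420x560x3 uint8, red, green, blue), "camera_matrix" (3x3 intrinsics, pixels), "dist_coeffs" ([k1, k2, p1, p2, k3] as OpenCV has them; the pictures are not rectified), "world_from_camera" (4x4, takes a point from camera to world coordinates). Camera axes: x right, y up, looking along -z (the intrinsics and any distortion apply to the point x, -y, -z); pixel columns grow to the right and rows downward; lengths in mm; the calibration is good to about 2 mm. A picture is of the moment at which its call begins. There is no depth.
- r.sign_off(): hands the job in, once; it reports no verdict.
The state is a dict: "t": time; "joint_pos": joint angles; "joint_vel": joint speeds; "joint_torque": joint torques, N m; "eef_pos": TCP position; "eef_rot": TCP orientation; "ft_force": force on the tool from outside, world axes, zero at the start; "torque": the same for the moment, N m; "width": opening from 0.0 (shut) to 1.0 (fully open).
Only numpy, scipy, OpenCV 4.12 (cv2) and the standard library are available. Lean on these libraries where they do the work, as an engineer would, in place of code of your own. Each camera call takes 0.05 s, during which the arm holds its last target.

### The job

Reset the carton gauge to the size marked by the green clip: loosen the steel jam nut by about one flat (60 degrees, anticlockwise from above) without moving the fence, then turn the brass adjuster above it until the fence's red pointer is in line with the green clip's tip, and retighten the jam nut fully, leaving the pointer there. Move the fence only with the adjuster, never by touching the fence itself, and leave all the other things on the bench and on the gauge where they are.

Things in the scene. Friction and masses are not known exactly. Their poses are not given: they have to be found in the camera images.
- gauge: Carton gauge, fixed to the bench: aluminium base plate 220 x 280 x 12 mm (x, y, z). Origin: centre of the underside; z is up, the -x side faces roughly towards the robot; place and yaw vary. A fixed blue end wall, 12 mm thick, top 57 mm above the bench, stands at y = +130 mm.
- housing_top (a point): Centre of the top of the gauge's blue housing, 80 x 85 mm, 30 mm above the bench, at gauge x = -60 mm, y = 0. From it rises a dark post 36 mm across that carries the jam nut and, above it, the adjuster, both on one upright axis through this point.
- nut_center (a point): Centre of the steel hexagonal jam nut: 46 mm across flats, 53 across corners, 20 high, centre 64 mm above the bench, clear below down to the housing. Turns with the nut; opposite flats face this point's +x and -x, others every 60 degrees. The adjuster (29 mm across) reaches 46 mm above this centre. A white dash on its top meets the white dash on the housing (gauge -x) when tight.
- nut (a joint): Angle of the jam nut in rad: 0 = fully tight, against its stop; grows anticlockwise seen from above as it is loosened, end stop at 1.6. Stiff: about 0.25 N m, stays where it is left. One flat = 1.05. Counts as loosened above 0.8, as tight below 0.12; the adjuster may only be turned while the nut is loosened.
- adjuster_grip (a point): Centre of the brass adjuster's flat thumb grip: 26 mm along this point's x, 12 mm thick along its y, 32 mm high (spans 78 to 110 mm above the bench, centre at 94 mm), standing on the same upright axis as the nut, whose top is at 74 mm. The point turns with the adjuster.
- adjuster (a joint): Angle of the adjuster in rad, 0 at the start, grows anticlockwise seen from above; end stops at -2.4 and 2.4. Each rad anticlockwise moves the fence 10 mm towards the gauge's +y. Takes about 0.12 N m and stays where it is left. To be turned only while the nut is loosened: forcing it under a tight nut would spoil the thread.
- fence (a joint): Position in m of the orange fence along the gauge's +y, 0 at the start; 0.010 x the adjuster's angle. The fence is a bar 12 mm wide in y, from gauge x = -14 to +66 mm, top 39 mm above the bench, with a foot 30 mm wide in y from x = -23 to -3 mm, 23 mm high.
- pointer_tip (a point): Tip of the thin red pointer on the orange fence (tip 2 mm wide), over the white scale strip, 18 mm above the bench; it points to the gauge's +x and moves with the fence.
- green_clip_tip (a point): Tip of the green clip fixed on the scale strip, 18 mm above the bench: the wanted place, at the same gauge x as the pointer tip to about 2 mm, to one side of it (9 to 18 mm in gauge y). The clip is 18 mm long and 12 mm wide, its 3 mm wide tip pointing to the gauge's -x; its axes are parallel to the gauge's.
- yellow_clip_tip (a point): Tip of the like yellow clip, the mark of another carton size, on the other side of the pointer's start. Not wanted; stays where it is.
- sample_carton_center (a point): Centre of a small loose brown carton with a white band, 55 x 70 x 40 mm, lying on the gauge's plate between fence and end wall. Leave alone.
- glove_box_center (a point): Centre of a loose white and blue glove box, 120 x 220 x 70 mm. Leave alone.
- scanner_center (a point): Centre of a loose black hand scanner with a red nose, 130 x 45 x 24 mm. Leave alone.
- saline_carton_center (a point): Centre of a loose white carton with a blue band, 60 x 90 x 110 mm high. Leave alone.
- clear_bin_center (a point): Centre of a loose clear bin, 130 x 100 x 65 mm, with white and blue tubes. Leave alone.
- marker_pen_center (a point): Centre of a loose marker pen, white with blue cap, 12 x 115 mm, lying beside the gauge. Leave alone.
- tape_roll: Loose roll of white tape lying flat, 90 mm across, 25 mm high; origin at the centre of its underside. Leave alone.

How it is judged:
By the outcome, as a careful person would: the job done as asked, in the order asked, and still so for the second after the job is handed in, with the robot touching nothing.
It also fails if it takes over 54 s, if anything falls off the work surface, if the arm or the gripper's body presses on something with over 40 N, if the wrist force passes 120 N, or if a joint passes its speed limit or range.

## Working session

There is one attempt and no reset: what is moved stays moved. The work goes in short steps, Python scripts to look and compute and a shell command to move; the robot and the scene stay as the last step left them, time stands still between calls to the robot, and variables do not carry over. Pictures are saved under pics/ and viewed, and the job is handed in when it is done.

```bash
ls; mkdir -p pics
python3 - <<'E'
from plant import r
import cv2
s=r.get_state(); print({k:s[k] for k in ('t','eef_pos','eef_rot','width','joint_pos')})
for n in ("scene","top"):
    f=r.grab_frame(n); cv2.imwrite(f"pics/{n}0.png",f["img"][:,:,::-1]); print(n,f["camera_matrix"],f["dist_coeffs"],f["world_from_camera"])
E
```

```text
pics
{'t': 0.0, 'eef_pos': array([260.37799826, 594.87336696, 187.05590448]), 'eef_rot': array([-1.57267554e+00,  3.49808314e-04, -4.12790614e-01]), 'width': 1.001828257841733, 'joint_pos': array([ 9.83924558e-01,  2.45790673e-01,  1.55902231e+00,  1.95591589e-05,
        1.33869107e+00, -1.74086002e-01])}
scene [[471.16436648   0.         287.29198463]
 [  0.         471.16436648 213.01700797]
 [  0.           0.           1.        ]] [0.03964651 0.         0.         0.         0.        ] [[ 5.91827268e-02 -7.98109815e-01  5.99598306e-01  1.37143102e+03]
 [ 9.98080895e-01  3.63468917e-02 -5.01341277e-02 -1.54312772e+02]
 [ 1.82190047e-02  6.01414688e-01  7.98729266e-01  1.17629563e+03]
 [ 0.00000000e+00  0.00000000e+00  0.00000000e+00  1.00000000e+00]]
top [[460.31227648   0.         287.77653028]
 [  0.         460.31227648 209.0669457 ]
 [  0.           0.           1.        ]] [-0.10962138  0.          0.          0.          0.        ] [[ 3.95274485e-03  9.86604894e-01 -1.63080225e-01  3.07349200e+02]
 [-9.99963484e-01  5.13534012e-03  6.83069441e-03 -6.11686593e+01]
 [ 7.57666896e-03  1.63047270e-01  9.86589166e-01  1.53503548e+03]
 [ 0.00000000e+00  0.00000000e+00  0.00000000e+00  1.00000000e+00]]
```

View pics/scene0.png

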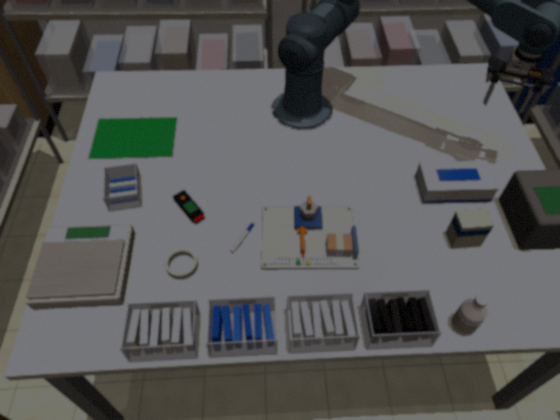

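View pics/top0.png

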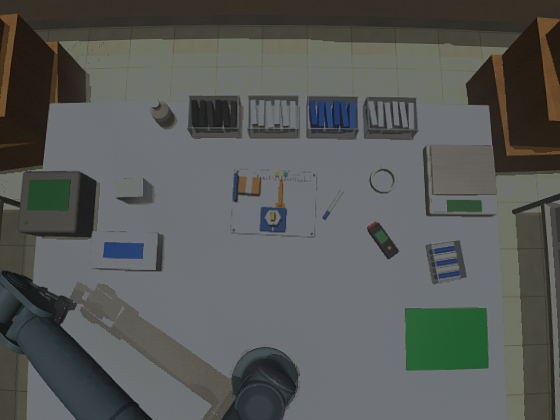

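Scene: gauge near px (308,237), adjuster ~(309,203). Top: gauge near (273,203), nut ~(272,217). I'll zoom in.

```bash
cat > h.py <<'E'
import numpy as np, cv2
from plant import r
def ray(f,px):
    K,d,T=f["camera_matrix"],f["dist_coeffs"],f["world_from_camera"]
    p=cv2.undistortPoints(np.array([[px]],float),np.array(K),np.array(d))[0,0]
    v=T[:3,:3]@np.array([p[0],-p[1],-1.0]); return T[:3,3],v
def onz(f,px,z):
    o,v=ray(f,px); return o+v*(z-o[2])/v[2]
def tri(fa,pa,fb,pb):
    o1,v1=ray(fa,pa);o2,v2=ray(fb,pb); v1=v1/np.linalg.norm(v1);v2=v2/np.linalg.norm(v2)
    s=np.linalg.lstsq(np.c_[v1,-v2],o2-o1,rcond=None)[0]
    a=o1+s[0]*v1;b=o2+s[1]*v2; return (a+b)/2,np.linalg.norm(a-b)
def proj(f,P):
    T=np.linalg.inv(f["world_from_camera"]); c=T[:3,:3]@np.array(P,float)+T[:3,3]
    return cv2.projectPoints(np.array([[[c[0],-c[1],-c[2]]]]),np.zeros(3),np.zeros(3),np.array(f["camera_matrix"]),np.array(f["dist_coeffs"]))[0].ravel()
def crop(f,x0,y0,x1,y1,k,name):
    c=cv2.resize(f["img"][y0:y1,x0:x1],None,fx=k,fy=k,interpolation=cv2.INTER_CUBIC)
    c=np.clip(c.astype(float)*1.5,0,255).astype(np.uint8)
    cv2.imwrite("pics/"+name,c[:,:,::-1])
E
python3 - <<'E'
from h import *
f=r.grab_frame("scene");crop(f,252,188,368,276,6.5,"s1.png")
f=r.grab_frame("top");crop(f,222,160,324,242,7,"t1.png")
E
```

```text
(no output)
```

View pics/s1.png

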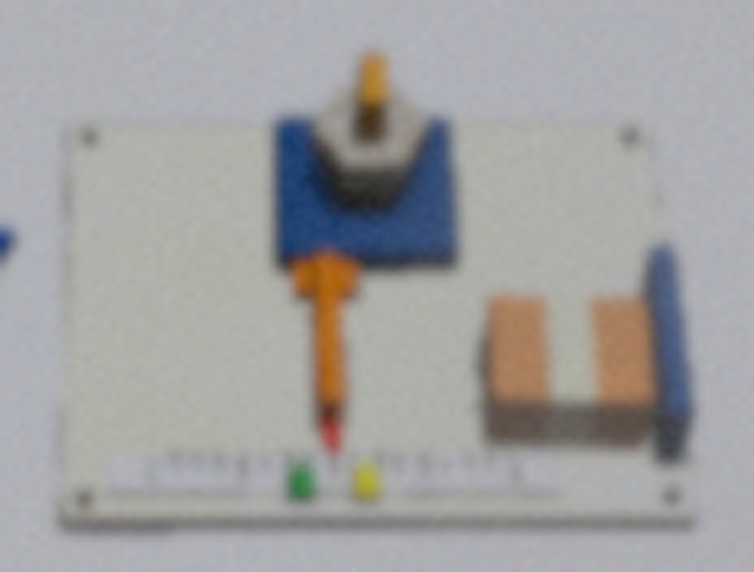

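View pics/t1.png

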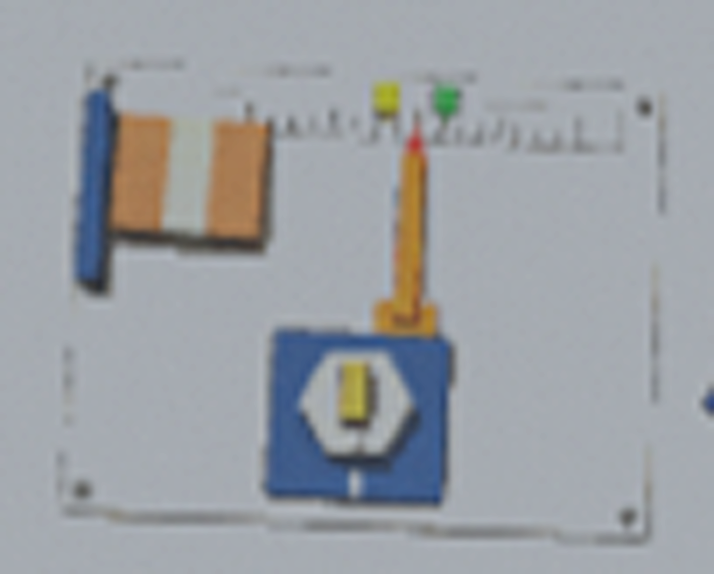

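```bash
cat > m1.py <<'E'
from h import *
fs=r.grab_frame("scene");ft=r.grab_frame("top")
S=lambda p:((p[0]+.5)/6.5-.5+252,(p[1]+.5)/6.5-.5+188)
T=lambda p:((p[0]+.5)/7-.5+222,(p[1]+.5)/7-.5+160)
pts={'screwA':((672,495),(107,80)),'screwB':((85,498),(645,107)),'screwC':((630,137),(82,490)),'screwD':((90,137),(628,517)),
'housFL':((455,263),(275,330)),'housFR':((276,263),(452,340)),'nutL':((428,130),(300,405)),'nutR':((313,132),(415,408)),
'griptop':((373,60),(354,390)),'pointer':((333,449),(415,132)),'green':((300,466),(445,118)),'yellow':((367,466),(388,115))}
for k,(a,b) in pts.items():
    P,e=tri(fs,S(a),ft,T(b)); print(k,P.round(1),round(e,1))
def cent(f,m):
    n,l,st,c=cv2.connectedComponentsWithStats(m.astype(np.uint8)); 
    i=1+np.argmax(st[1:,4]); return c[i],st[i]
def masks(f,box):
    x0,y0,x1,y1=box; im=np.zeros_like(f["img"]);im[y0:y1,x0:x1]=f["img"][y0:y1,x0:x1]
    h=cv2.cvtColor(im,cv2.COLOR_RGB2HSV); H,Sx,V=[h[...,i].astype(int) for i in range(3)]
    return {'green':(H>45)&(H<85)&(Sx>90)&(V>40),'yellow':(H>22)&(H<36)&(Sx>110)&(V>60),'red':((H<6)|(H>170))&(Sx>130)&(V>60),'blue':(H>100)&(H<125)&(Sx>120)}
for n,f,b in(('s',fs,(252,188,368,276)),('t',ft,(232,160,320,242))):
    for k,m in masks(f,b).items():
        print(n,k,*[x for x in cent(f,m)])
E
python3 m1.py
```

```text
screwA [689.  101.7  13.9] 0.5
screwB [ 677.4 -158.    12.7] 2.7
screwC [489.  110.2  11.9] 1.2
screwD [ 477.4 -149.2   12.2] 2.0
housFL [565.1  18.   20.8] 0.5
housFR [560.9 -65.5  20.4] 1.3
nutL [522.4   5.   67. ] 2.4
nutR [521.3 -47.9  67.1] 2.6
griptop [521.7 -22.2 118.5] 0.5
pointer [662.4 -47.2  20.6] 1.4
green [669.7 -62.   19.3] 0.7
yellow [671.1 -33.5  19.4] 2.7
s green [298. 262.] [297 261   3   3   9]
s yellow [308.  261.8] [307 260   3   4  10]
s red [302.66666667 253.5       ] [302 252   2   4   6]
s blue [306.52333333 219.45      ] [295 207  26  21 300]
t green [285. 174.] [284 173   3   3   9]
t yellow [272.  215.5] [271 212   3   8  24]
t red [281. 180.] [281 180   1   1   1]
t blue [272.76333333 219.84333333] [261 208  25  24 300]
```

Top view: screws at crop (107,80), (645,107), (82,490), (628,517) put the gauge centre at about (583,-24) with yaw about -0.043. The nut axis is about (522.3,-21.6). The green clip is on the -y side, about 14.5 mm away, so the adjuster turns clockwise. I'll move over the nut first.

```bash
python3 -m crank '[[[40.6,0,-38.2],[0,0,0],-1],[[40.6,0,-38.2],[0,0,0],-1],[[40.6,0,-38.2],[0,0,0],-1],[[40.6,0,-38.2],[0,0,0],-1],[[40.6,0,-38.2],[0,0,0],-1],[[40.6,0,-38.2],[0,0,0],-1],[[40.6,0,-38.2],[0,0,0],-1],[[40.6,0,-38.2],[0,0,0],-1],[[40.6,0,-38.2],[0,0,0],-1],[[40.6,0,-38.2],[0,0,0],-1]]' 30
python3 -c "
from plant import r;s=r.get_state();print(s)"
```

```text
t: 1.55
eef_pos: [485.6, 70.3, 189.1]
eef_rot: [-1.568, -0.005, -0.405]
ft_force: [0.5, 0.1, -0.7]
width: 0.996
{'t': 1.55, 'joint_pos': array([-8.86744707e-02, -1.42689077e-01,  1.95933108e+00,  1.41316438e-03,
        1.31954400e+00, -1.25452373e+00]), 'joint_vel': array([-0.8866329 ,  0.24417666, -0.22061136,  0.00530287, -0.03322057,
       -0.87882642]), 'joint_torque': array([  4.0867357 , -27.1379739 , -29.90562916,  -0.06438406,
         0.20337498,   0.71998419]), 'eef_pos': array([485.62716509,  70.27678888, 189.06114018]), 'eef_rot': array([-1.56781207, -0.00471195, -0.40530173]), 'ft_force': array([ 0.46043748,  0.12571255, -0.73022547]), 'torque': array([-0.02844479, -0.03812089,  0.01053327]), 'width': 0.9956244422989289}
```

```bash
python3 -m crank '[[[0,0,0],[0,0.172,0],-0.36],[[0,0,0],[0,0.172,0],-0.36],[[0,0,0],[0,0.172,0],-0.36],[[0,0,0],[0,0.172,0],-0.36],[[0,0,0],[0,0.172,0],-0.36],[[0,0,0],[0,0.172,0],-0.36],[[0,0,0],[0,0.172,0],-0.36],[[0,0,0],[0,0,0],-0.36]]'
```

```text
t: 2.55
eef_pos: [486.8, 65.4, 189.4]
eef_rot: [-1.565, 0.001, -1.656]
ft_force: [-0.1, 0.7, -0.3]
width: 0.685
```

```bash
python3 -m crank '[[[41.8,0,21.4],[0,0,0],-0.36],[[41.8,0,21.4],[0,0,0],-0.36],[[0,0,0],[0,-0.042,0],-0.36],[[0,0,0],[0,0,0],-0.36],[[0,0,0],[0,0,0],-0.36]]'
python3 - <<'E'
from h import *
fs=r.grab_frame("scene");ft=r.grab_frame("top")
crop(fs,252,160,368,276,5,"s2.png");crop(ft,222,150,324,252,5.5,"t2.png")
for i in range(3):
    s=r.get_state();print(s['t'],s['eef_pos'],s['eef_rot'])
E
```

```text
t: 3.18
eef_pos: [523.5, -23.5, 189.8]
eef_rot: [-1.564, 0.001, -1.599]
ft_force: [0.3, 1.1, 0.0]
width: 0.681
3.275 [523.45827129 -23.31238735 189.80787458] [-1.56377079e+00  7.18260048e-04 -1.59854610e+00]
3.275 [523.45827129 -23.31238735 189.80787458] [-1.56377079e+00  7.18260048e-04 -1.59854610e+00]
3.275 [523.45827129 -23.31238735 189.80787458] [-1.56377079e+00  7.18260048e-04 -1.59854610e+00]
```

View pics/s2.png

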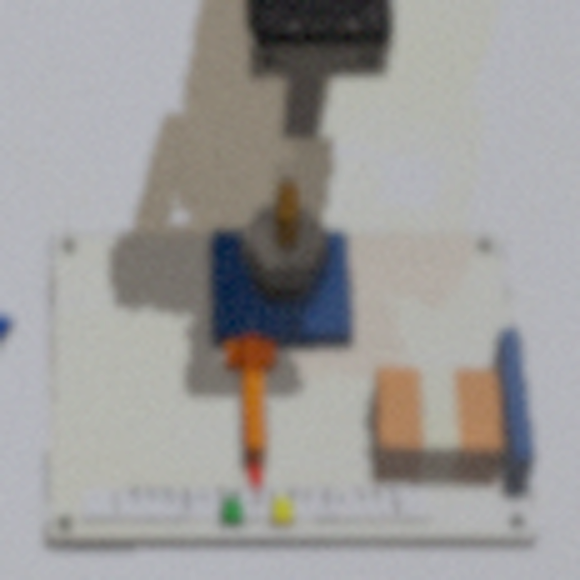

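View pics/t2.png

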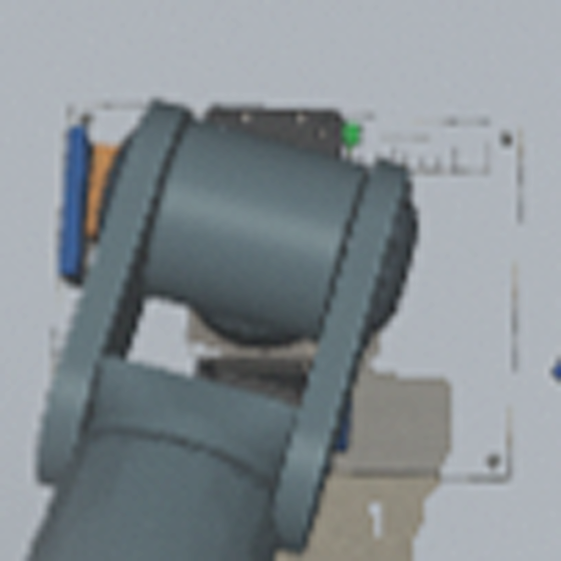

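The scene view shows the front fingertip at crop (303,135) and the adjuster at (287,205). The top view is blocked by the wrist. I'll check by projection.

Run:
```python
from h import *
fs=r.grab_frame("scene")
S=lambda p:((p[0]+.5)/5-.5+252,(p[1]+.5)/5-.5+160)
for P in ([523.5+32,-23.4,178.8],[523.5+44,-23.4,178.8],[522.3,-21.6,110],[522.3,-21.6,74]):
    q=proj(fs,P); print(P,((q-[252,160]+.5)*5-.5).round(1))
s=r.get_state();print(s['eef_pos'],s['eef_rot'],s['joint_pos'])
```

```text
[555.5, -23.4, 178.8] [295.5 164.9]
[567.5, -23.4, 178.8] [297.4 181.9]
[522.3, -21.6, 110] [286.6 196. ]
[522.3, -21.6, 74] [283.3 234. ]
[523.46361312 -23.27042962 189.81721429] [-1.56375730e+00  7.11411816e-04 -1.59853953e+00] [-0.2623612  -0.05941731  1.88124057  0.00240778  1.31308929 -0.23522137]
```

Run:
```python
from h import *
fs=r.grab_frame("scene")
crop(fs,290,155,340,225,8,"s3.png")
```

```text
(no output)
```

View pics/s3.png

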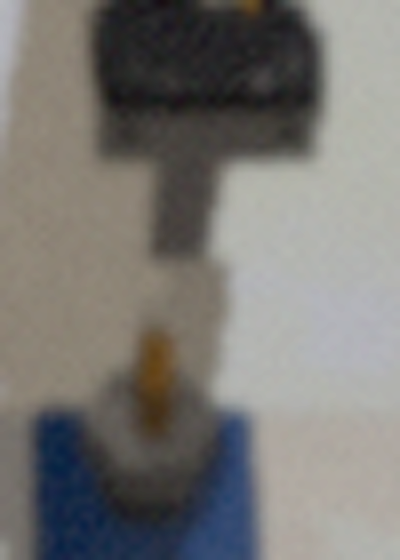

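```bash
python3 -m crank '[[[-1.6,45,-1.1],[-0.007,0.015,0],-0.36],[[0,0,0],[0,0,0],-0.36],[[0,0,0],[0,0,0],-0.36]]'
python3 - <<'E'
from h import *
fs=r.grab_frame("scene")
crop(fs,280,155,350,225,8,"s4.png")
s=r.get_state();print(s['eef_pos'],s['eef_rot'])
p=s['eef_pos']
for P in ([p[0]+32,p[1],p[2]-11],[p[0]+44,p[1],p[2]-11],[p[0]-32,p[1],p[2]-11]):
    q=proj(fs,P); print(P,((q-[280,155]+.5)*8-.5).round(1))
E
```

```text
t: 3.75
eef_pos: [524.2, -21.3, 146.7]
eef_rot: [-1.567, -0.0, -1.612]
ft_force: [-0.3, 0.5, 0.1]
width: 0.682
[523.8434787  -21.16698985 146.29862894] [-1.56741304e+00  1.28012924e-05 -1.61204504e+00]
[np.float64(555.8434786987682), np.float64(-21.1669898531366), np.float64(135.2986289447922)] [248.3 383.3]
[np.float64(567.8434786987682), np.float64(-21.1669898531366), np.float64(135.2986289447922)] [251.4 410.2]
[np.float64(491.8434786987682), np.float64(-21.1669898531366), np.float64(135.2986289447922)] [232.6 244.6]
```

View pics/s4.png

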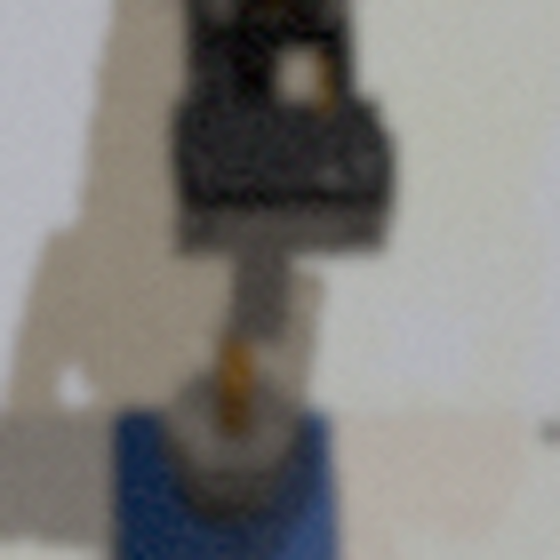

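Run:
```python
from h import *
fs=r.grab_frame("scene")
s=r.get_state();p=s['eef_pos']; print(p, s['width'])
for d in ([88,37,86],[88,-37,86],[-88,37,86],[-88,-37,86],[32,8,-11],[32,-8,-11],[-32,8,-11],[-32,-8,-11],[0,0,-11],[0,0,86]):
    q=proj(fs,p+np.array(d)); print(d,((q-[280,155]+.5)*8-.5).round(0))
ft=r.grab_frame("top");crop(ft,202,130,324,252,5,"t4.png")
crop(fs,230,60,390,220,5,"s5.png")
```

```text
[523.93043694 -21.25612222 146.38249653] 0.6766478019945459
[88, 37, 86] [395. 329.]
[88, -37, 86] [167. 337.]
[-88, 37, 86] [339. -60.]
[-88, -37, 86] [128. -54.]
[32, 8, -11] [271. 383.]
[32, -8, -11] [225. 384.]
[-32, 8, -11] [254. 244.]
[-32, -8, -11] [210. 245.]
[0, 0, -11] [240. 313.]
[0, 0, 86] [256. 130.]
```

View pics/s5.png

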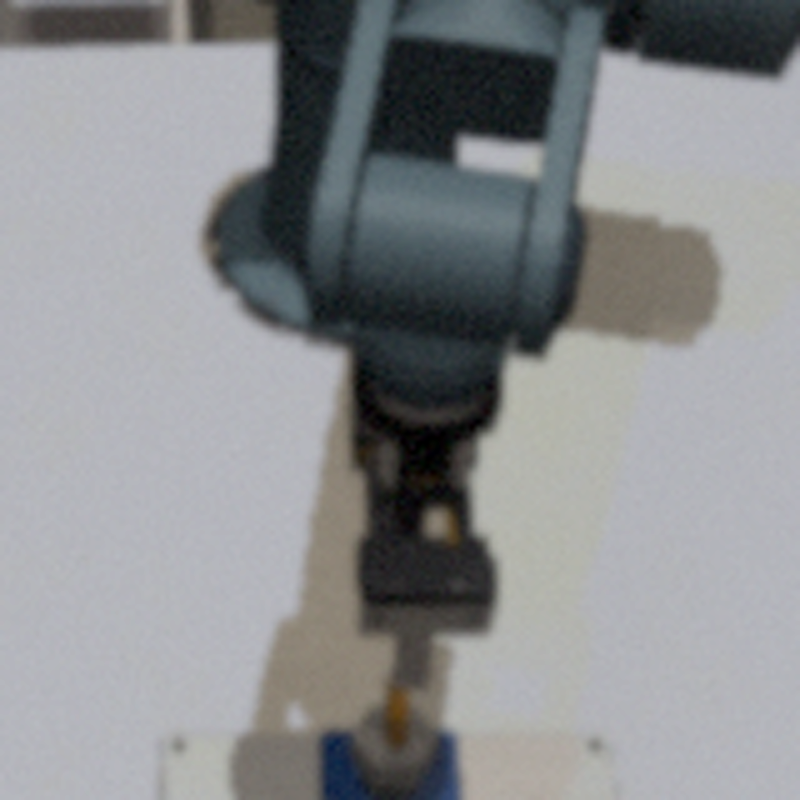

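View pics/t4.png

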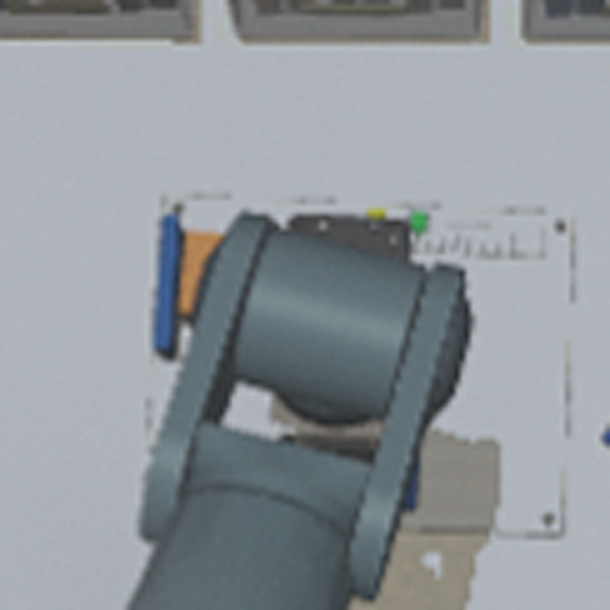

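Run:
```python
from h import *
fs=r.grab_frame("scene");ft=r.grab_frame("top")
S=lambda p:((p[0]+.5)/5-.5+230,(p[1]+.5)/5-.5+60)
T=lambda p:((p[0]+.5)/5-.5+202,(p[1]+.5)/5-.5+130)
for a,b in (((492,600),(292,217)),((362,600),(410,222))):print(tri(fs,S(a),ft,T(b)))
s=r.get_state();print(s['eef_pos'])
```

```text
(array([612.64376872,   7.49775156, 296.93715055]), np.float64(0.1428525917382633))
(array([610.10083516, -57.28137469, 297.29663339]), np.float64(1.0729070293893754))
[523.84718782 -21.32775339 146.09093028]
```

The views put the gripper body higher than the text suggests, so I'll isolate the fingers by differencing two frames at different openings.

```bash
python3 - <<'E'
from h import *
fs=r.grab_frame("scene");np.save("a.npy",fs["img"])
E
python3 -m crank '[[[0,0,0],[0,0,0],-1],[[0,0,0],[0,0,0],-1],[[0,0,0],[0,0,0],-1]]'
python3 - <<'E'
from h import *
fs=r.grab_frame("scene");a=np.load("a.npy").astype(int)
crop(fs,280,155,350,225,8,"s6.png")
d=np.abs(fs["img"].astype(int)-a).sum(2).clip(0,255).astype(np.uint8)
cv2.imwrite("pics/d6.png",cv2.resize(d[155:225,280:350]*2,None,fx=8,fy=8))
E
```

```text
t: 4.42
eef_pos: [524.0, -21.4, 146.6]
eef_rot: [-1.566, -0.0, -1.613]
ft_force: [-0.1, -0.2, 0.1]
width: 0.96
```

View pics/s6.png

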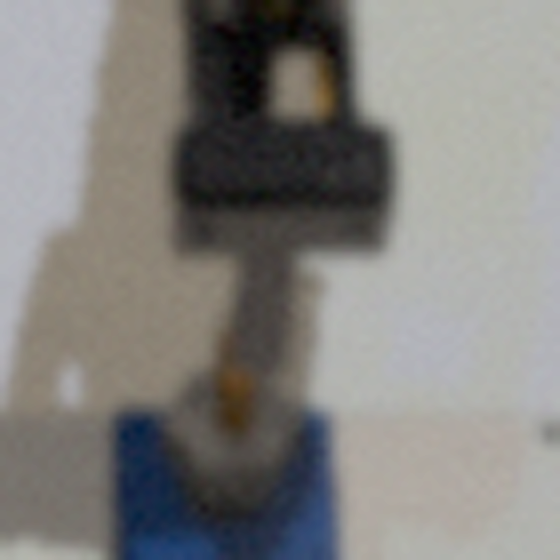

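View pics/d6.png

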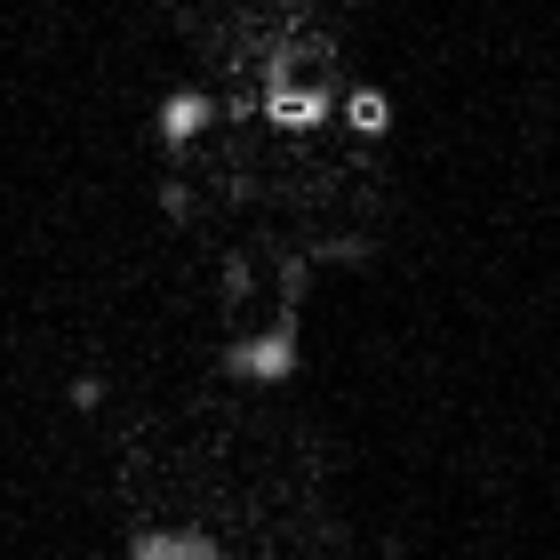

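```bash
python3 -m crank '[[[0,18,0],[0,0,0],-0.36],[[0,18,-1],[0,0,0],-0.36],[[0,0,0],[0,0,0],-0.36]]'
python3 - <<'E'
from h import *
fs=r.grab_frame("scene");
crop(fs,280,155,350,225,8,"s7.png")
s=r.get_state();p=s['eef_pos'];print(p,s['ft_force'],s['width'])
for d in ([32,0,-11],[44,0,-11],[-32,0,-11]):
    q=proj(fs,p+np.array(d)); print(d,((q-[280,155]+.5)*8-.5).round(0))
E
```

```text
t: 4.85
eef_pos: [522.1, -21.2, 106.8]
eef_rot: [-1.569, 0.0, -1.613]
ft_force: [0.4, 0.5, 1.0]
width: 0.718
[522.76106223 -21.3208773  107.72403042] [-0.21357073  0.33095753 -0.12293354] 0.6958986488352759
[32, 0, -11] [241. 447.]
[44, 0, -11] [244. 474.]
[-32, 0, -11] [226. 310.]
```

View pics/s7.png

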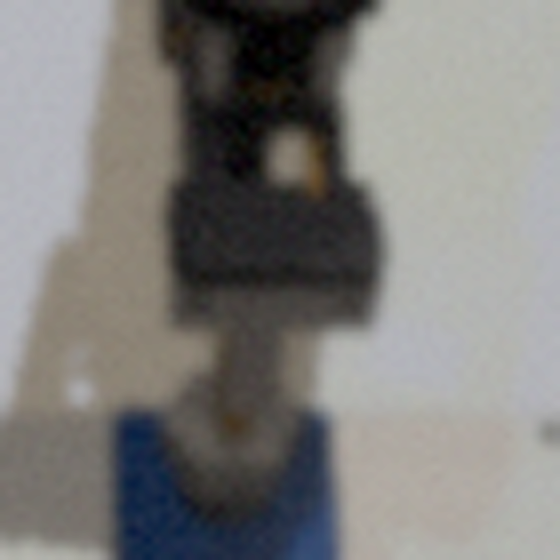

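```bash
python3 -m crank '[[[0,16,0],[0,0,0],-0.36],[[0,16,0],[0,0,0],-0.36],[[0,14,0],[0,0,0],-0.36],[[0,0,0],[0,0,0],-0.36]]'
python3 - <<'E'
from h import *
fs=r.grab_frame("scene");
crop(fs,280,155,350,225,8,"s8.png")
s=r.get_state();p=s['eef_pos'];print(p,s['ft_force'],s['width'])
E
```

```text
t: 5.4
eef_pos: [522.9, -21.4, 58.3]
eef_rot: [-1.567, -0.0, -1.613]
ft_force: [-0.1, -0.6, -1.3]
width: 0.678
[523.45692184 -21.46722608  59.09727087] [ 0.25126965 -0.56368941  0.52738005] 0.6854179849607117
```

View pics/s8.png

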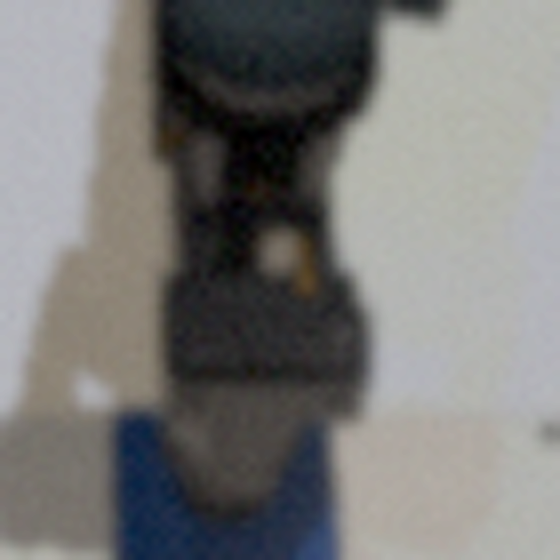

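The finger now lies in front of the nut, with its bottom at about crop (245,505). I'll close gently.

```bash
python3 -m crank '[[[0,0,0],[0,0,0],-0.1],[[0,0,0],[0,0,0],0.1],[[0,0,0],[0,0,0],0.1],[[0,0,0],[0,0,0],0.1],[[0,0,0],[0,0,0],0.1]]' 5
```

```text
t: 6.08
eef_pos: [525.1, -21.9, 61.0]
eef_rot: [-1.562, -0.001, -1.613]
ft_force: [-0.7, -0.7, -0.7]
width: 0.45
```

```bash
python3 -m crank '[[[0,0,0],[0,0,0],0.3],[[0,0,0],[0,0,0],0.3],[[0,0,0],[0,0,0],0.3]]' 5
python3 - <<'E'
from h import *
fs=r.grab_frame("scene");
crop(fs,280,155,350,225,8,"s9.png")
s=r.get_state();p=s['eef_pos'];print(p,s['ft_force'],s['width'])
E
```

```text
t: 6.45
eef_pos: [525.1, -21.9, 61.1]
eef_rot: [-1.562, -0.001, -1.613]
ft_force: [0.1, -0.5, -0.2]
width: 0.35
[525.12361577 -21.89148024  61.11071095] [ 0.11905997 -0.13289586  0.52182662] 0.3508200998148447
```

View pics/s9.png

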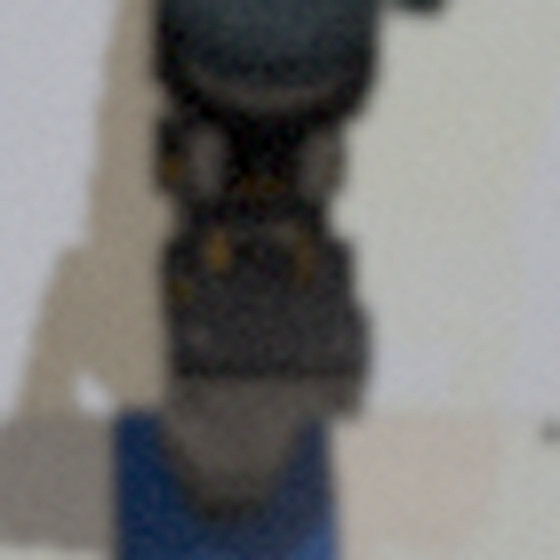

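```bash
python3 -m crank '[[[0,0,-1.5],[0,0,0],-0.36],[[0,0,0],[0,0,0],-0.36],[[0,0,0],[0,0,0],-0.36],[[0,7,0],[0,0,0],-0.36],[[0,7,0],[0,0,0],-0.36],[[0,0,0],[0,0,0],-0.36],[[0,0,0],[0,0,0],0.1],[[0,0,0],[0,0,0],0.1],[[0,0,0],[0,0,0],0.1]]' 5
```

```text
t: 7.62
eef_pos: [523.1, -21.7, 45.6]
eef_rot: [-1.564, -0.001, -1.612]
ft_force: [0.4, -1.2, -0.7]
width: 0.493
```

Contact at 46 mm means the pads are on the nut's flats, but only with the TCP reading at 45.6. So the tool really stands about 25-35 mm higher than the reading. I'll go a little deeper and grip.

```bash
python3 -m crank '[[[0,0,0],[0,0,0],-0.36],[[0,0,0],[0,0,0],-0.36],[[0,5,0],[0,0,0],-0.36],[[0,4,0],[0,0,0],-0.36],[[0,0,0],[0,0,0],-0.36],[[0,0,0],[0,0,0],0.1],[[0,0,0],[0,0,0],0.1],[[0,0,0],[0,0,0],0.1]]' 8
python3 - <<'E'
from h import *
fs=r.grab_frame("scene");
crop(fs,280,155,350,225,8,"s10.png")
s=r.get_state();print(s['eef_pos'],s['eef_rot'],s['ft_force'],s['torque'],s['width'])
E
```

```text
t: 8.62
eef_pos: [523.2, -21.8, 36.1]
eef_rot: [-1.564, -0.001, -1.612]
ft_force: [-1.8, -0.6, 1.3]
width: 0.494
[523.18368663 -21.77095529  36.1073657 ] [-1.56360488e+00 -1.06091927e-03 -1.61225924e+00] [-0.90198919 -0.46551426  1.50889781] [-0.08175049  0.42457727  0.07509811] 0.49258242599559177
```

View pics/s10.png

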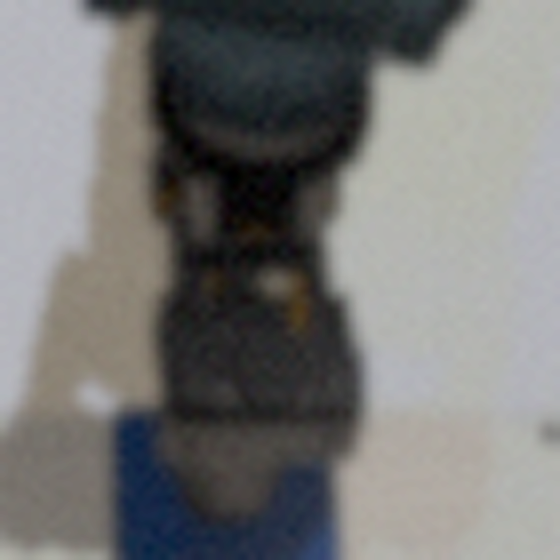

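```bash
python3 -m crank '[[[0,0,0],[0,0,0],0.3],[[0,0,0],[0,0,0],0.3],[[0,0,0],[0,-0.1,0],0.3],[[0,0,0],[0,-0.1,0],0.3],[[0,0,0],[0,-0.1,0],0.3]]' 35
python3 -c "
from plant import r
s=r.get_state();print(s['torque'],s['joint_pos'])"
```

```text
t: 9.3
eef_pos: [523.0, -21.8, 36.1]
eef_rot: [-1.564, -0.002, -1.306]
ft_force: [-1.7, -0.2, 1.5]
width: 0.486
[-0.06271309  0.29872016 -0.27764787] [-2.59124149e-01  1.43855020e-01  1.98083358e+00  1.36849084e-03
  1.01009409e+00 -5.24242650e-01]
```

```bash
python3 -m crank '[[[0,0,0],[0,-0.11,0],0.3],[[0,0,0],[0,-0.11,0],0.3],[[0,0,0],[0,-0.11,0],0.3],[[0,0,0],[0,-0.11,0],0.3],[[0,0,0],[0,-0.11,0],0.3],[[0,0,0],[0,-0.11,0],0.3],[[0,0,0],[0,-0.1,0],0.3],[[0,0,0],[0,0,0],0.3]]' 35
python3 -c "
from plant import r
s=r.get_state();print(s['torque'],s['joint_pos'])"
```

```text
t: 10.3
eef_pos: [522.6, -22.0, 36.1]
eef_rot: [-1.566, -0.004, -0.532]
ft_force: [-1.1, 0.0, -0.2]
width: 0.489
[0.11353177 0.16344659 0.26825177] [-0.2610481   0.14353638  1.98126527  0.00383934  1.01142728 -1.30174376]
```

```bash
python3 -m crank '[[[0,0,0],[0,0,0],-0.36],[[0,0,0],[0,0,0],-0.36],[[0,0,0],[0,0,0],-0.36],[[0,-30,0],[0,0,0],-0.36],[[0,-35,0],[0,0,0],-0.36],[[0,-15,0],[0,0,0],-0.36],[[0,0,0],[0,-0.17,0],-0.36],[[0,0,0],[0,-0.17,0],-0.36],[[0,0,0],[0,-0.15,0],-0.36],[[0,0,0],[0,0,0],-0.36]]' 20
python3 - <<'E'
from h import *
fs=r.grab_frame("scene");
crop(fs,280,155,350,275,5,"s11.png")
s=r.get_state();print(s['eef_pos'],s['eef_rot'],s['ft_force'],s['torque'],s['width'])
E
```

```text
t: 11.55
eef_pos: [521.5, -21.8, 116.6]
eef_rot: [-1.568, -0.005, -0.033]
ft_force: [-0.4, 0.1, -0.1]
width: 0.681
[521.46480694 -21.78557813 116.50005093] [-1.56798114 -0.0049726  -0.03389252] [-0.27962776  0.27640526 -0.6947755 ] [0.04755074 0.012674   0.04702982] 0.6789919279332957
```

View pics/s11.png

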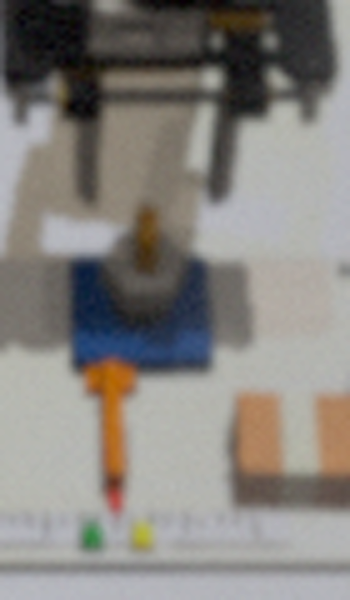

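Fingertips at crop (88,198) and (217,198), adjuster top at (147,207). I'll use the rays to get the true tip height.

Run:
```python
from h import *
fs=r.grab_frame("scene")
S=lambda p:((p[0]+.5)/5-.5+280,(p[1]+.5)/5-.5+155)
for p in((88,198),(217,198),(147,207),(147,268)):
    o,v=ray(fs,S(p)); print(p,(o+v*(521.5-o[0])/v[0]).round(1))
```

```text
(88, 198) [521.5 -56.4 132. ]
(217, 198) [521.5  18.1 128. ]
(147, 207) [521.5 -22.  122. ]
(147, 268) [521.5 -18.8  64.1]
```

```bash
python3 -m crank '[[[1.2,20,0],[0,0.01,0],-0.1],[[0,16,0],[0,0,0],-0.1],[[0,8,0],[0,0,0],-0.1],[[0,0,0],[0,0,0],-0.1]]' 15
python3 - <<'E'
from h import *
fs=r.grab_frame("scene");
crop(fs,280,155,350,275,5,"s12.png")
s=r.get_state();print(s['eef_pos'],s['eef_rot'],s['ft_force'],s['torque'],s['width'])
E
```

```text
t: 12.15
eef_pos: [523.0, -21.7, 70.8]
eef_rot: [-1.568, -0.005, -0.049]
ft_force: [-0.2, 0.8, -0.0]
width: 0.549
[523.35597103 -21.81293382  71.24327433] [-1.56806426 -0.00576385 -0.04875234] [-0.62934057  0.07688369 -0.11610902] [ 0.05237303 -0.02499482 -0.03755875] 0.5500197553357672
```

View pics/s12.png

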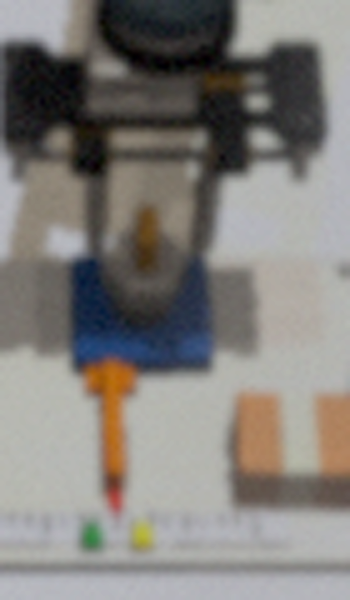

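```bash
python3 -m crank '[[[0,0,0],[0,0,0],0.5],[[0,0,0],[0,0,0],0.8],[[0,0,0],[0,0,0],0.9],[[0,0,0],[0,0,0],0.9],[[0,0,0],[0,0,0],0.9]]' 8
python3 -c "
from plant import r
s=r.get_state();print(s['torque'],s['joint_pos'],s['ft_force'])"
```

```text
t: 12.82
eef_pos: [524.7, -22.4, 73.1]
eef_rot: [-1.569, -0.009, -0.049]
ft_force: [-0.3, -0.8, -1.4]
width: 0.13
[-0.21005863 -0.06606467  0.05068981] [-0.26068159  0.08627032  1.96433532  0.00363911  1.0822432  -1.78457302] [-0.25432373 -0.81657677 -1.42257048]
```

```bash
python3 -m crank '[[[-1.8,1.5,0],[0,0,0],0.9],[[0,0,0],[0,0.11,0],0.9],[[0,0,0],[0,0.11,0],0.9],[[0,0,0],[0,0.11,0],0.9],[[0,0,0],[0,0.11,0],0.9],[[0,0,0],[0,0.11,0],0.9]]' 15
python3 -c "
from plant import r
s=r.get_state();print(s['torque'],s['ft_force'])"
```

```text
t: 13.58
eef_pos: [524.5, -23.3, 73.1]
eef_rot: [-1.564, -0.012, -0.614]
ft_force: [0.2, -0.7, 0.6]
width: 0.131
[-0.25688109  0.05582321  0.13121535] [ 0.19399887 -0.68604562  0.62414074]
```

```bash
python3 -m crank '[[[-2,1.5,0],[0,0.11,0],0.9],[[0,0,0],[0,0.11,0],0.9],[[-0.5,0,0],[0,0.11,0],0.9],[[0,0,0],[0,0.11,0],0.9],[[-0.5,0,0],[0,0.11,0],0.9],[[0,0,0],[0,0.06,0],0.9],[[0,0,0],[0,0,0],0.9]]' 15
python3 - <<'E'
from h import *
fs=r.grab_frame("scene");ft=r.grab_frame("top")
crop(fs,280,195,350,275,8,"s13.png");crop(ft,252,160,322,220,8,"t13.png")
s=r.get_state();print(s['eef_pos'],s['eef_rot'],s['ft_force'],s['torque'],s['width'])
E
```

```text
t: 14.45
eef_pos: [523.9, -24.0, 73.1]
eef_rot: [-1.557, -0.013, -1.242]
ft_force: [1.0, -0.1, 0.1]
width: 0.127
[523.86847297 -24.05293149  73.11099409] [-1.55721796 -0.01313039 -1.24135415] [ 0.25347847 -0.42506991  0.45866986] [-0.11462592  0.18420111  0.04887004] 0.12318277242154874
```

View pics/s13.png

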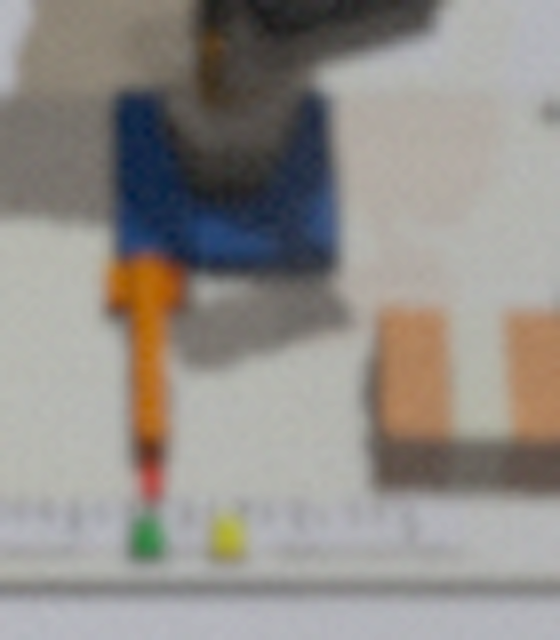

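View pics/t13.png

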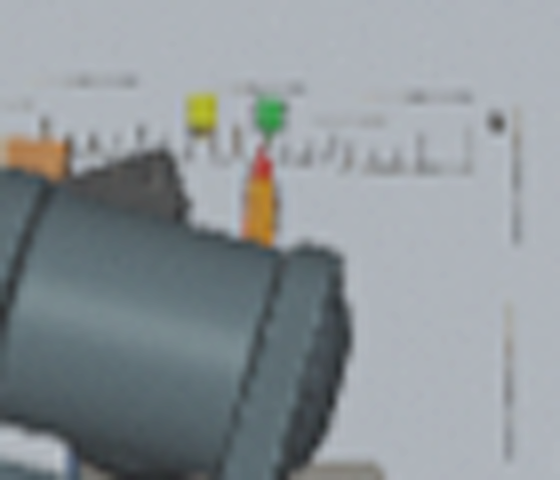

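Top: pointer tip at about (263,150), green clip centre at (270,114) in the crop. Scene: pointer (151,490), clip (147,540). Close to done. I'll measure the rest with sub-pixel centroids.

```bash
cat > m2.py <<'E'
from h import *
yaw=-0.043; c=np.array([583.2,-23.8])
def gy(P): d=P[:2]-c; return np.array([np.cos(yaw)*d[0]+np.sin(yaw)*d[1], -np.sin(yaw)*d[0]+np.cos(yaw)*d[1]])
def run(N=3):
  for name,box in(("scene",(285,240,335,272)),("top",(255,165,300,200))):
    fr=[r.grab_frame(name) for _ in range(N)]; f=fr[0]
    im=np.mean([g["img"].astype(float) for g in fr],0); x0,y0,x1,y1=box
    I=im[y0:y1,x0:x1]; R,G,B=I[...,0],I[...,1],I[...,2]
    yy,xx=np.mgrid[y0:y1,x0:x1]
    sc={'green':G-np.maximum(R,B),'yellow':np.minimum(R,G)-B-0.9*np.abs(R-G)*2,'red':R-np.maximum(G,B)-2.2*np.clip(G-B,0,None)}
    for k,w in sc.items():
        m=w.max(); w=np.where(w>0.25*m,w,0)
        n,l=cv2.connectedComponents((w>0).astype(np.uint8)); i=l[np.unravel_index(w.argmax(),w.shape)]; w=np.where(l==i,w,0)
        px=((w*xx).sum()/w.sum(),(w*yy).sum()/w.sum())
        print(name,k,int(m),(w>0).sum(),np.round(px,2),'gauge',gy(onz(f,px,18)).round(2))
    # per-row red profile
  s=r.get_state();print(s['t'],s['eef_pos'].round(1),s['eef_rot'].round(3),s['width'])
run()
E
python3 m2.py
```

```text
scene green 40 22 [298.   261.84] gauge [ 95.83 -33.51]
scene yellow 76 25 [308.07 261.54] gauge [94.97 -4.67]
scene red 52 19 [298.43 254.63] gauge [ 71.69 -31.52]
top green 49 14 [285.19 173.78] gauge [ 97.53 -34.46]
top yellow 80 15 [276.84 173.43] gauge [97.38 -6.17]
top red 59 8 [284.31 180.11] gauge [ 75.42 -32.57]
14.85 [523.9 -24.1  73.1] [-1.557 -0.013 -1.242] 0.12607201903003415
```

```bash
python3 -m crank '[[[-1.5,0,0],[0,0.1,0],0.9],[[-0.5,0,0],[0,0.09,0],0.9],[[0,0,0],[0,0,0],0.9]]' 15; python3 m2.py
```

```text
t: 15.22
eef_pos: [523.6, -24.2, 73.1]
eef_rot: [-1.555, -0.015, -1.435]
ft_force: [0.4, -0.2, 0.7]
width: 0.125
scene green 40 21 [298.   261.93] gauge [ 96.13 -33.52]
scene yellow 75 23 [308.05 261.46] gauge [94.69 -4.72]
scene red 57 17 [297.84 254.66] gauge [ 71.77 -33.24]
top green 49 14 [285.19 173.78] gauge [ 97.51 -34.47]
top yellow 81 15 [276.83 173.43] gauge [97.36 -6.14]
top red 62 8 [284.99 180.24] gauge [ 75.09 -34.89]
15.525 [523.6 -24.2  73.1] [-1.555 -0.015 -1.436] 0.1281789464941021
```

Run:
```python
from h import *
fs=r.grab_frame("scene");ft=r.grab_frame("top")
a=cv2.resize(fs["img"][235:275,280:325],None,fx=9,fy=9,interpolation=cv2.INTER_CUBIC)
b=cv2.resize(ft["img"][160:200,262:307],None,fx=9,fy=9,interpolation=cv2.INTER_CUBIC)
cv2.imwrite("pics/c14.png",np.clip(np.hstack([a,b])[...,::-1].astype(float)*1.5,0,255).astype(np.uint8))
```

```text
(no output)
```

View pics/c14.png

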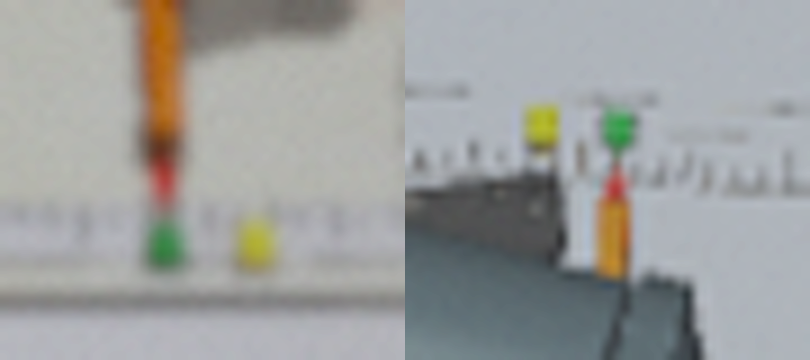

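The pointer sits directly under the green clip in both views: scene crop (165,180) against (166,245), top (615,185) against (619,130). I'll release, rise and realign to the nut.

```bash
python3 -m crank '[[[0,0,0],[0,0,0],0.5],[[0,0,0],[0,0,0],-0.36],[[0,0,0],[0,0,0],-0.36],[[0,0,0],[0,0,0],-0.36],[[0,-25,0],[0,0,0],-0.36],[[0,-22,0],[0,0,0],-0.36],[[-2.2,0,-0.8],[-0.016,-0.14,0.015],-0.36],[[0,0,0],[0,0,0],-0.36]]' 8; python3 m2.py
```

```text
t: 16.62
eef_pos: [520.8, -20.6, 120.6]
eef_rot: [-1.573, 0.002, -1.293]
ft_force: [0.1, 0.3, -0.6]
width: 0.679
scene green 39 21 [297.99 261.93] gauge [ 96.12 -33.53]
scene yellow 76 24 [308.11 261.51] gauge [94.87 -4.56]
scene red 56 17 [297.84 254.64] gauge [ 71.73 -33.24]
top green 49 14 [285.19 173.78] gauge [ 97.51 -34.47]
top yellow 80 15 [276.84 173.42] gauge [97.39 -6.17]
top red 62 8 [285.   180.24] gauge [ 75.09 -34.9 ]
16.925 [520.3 -20.5 120.1] [-1.574  0.002 -1.293] 0.6774935485206688
```

```bash
python3 -m crank '[[[0,0,0],[0,0.143,0],-0.36],[[0,0,0],[0,0.143,0],-0.36],[[0,0,0],[0,0,0],-0.36],[[1.4,0,2.3],[0,0,0],-0.36],[[0,0,0],[0,0,0],-0.36]]' 8
```

```text
t: 17.55
eef_pos: [522.1, -21.9, 119.2]
eef_rot: [-1.576, 0.001, -1.585]
ft_force: [0.0, -0.4, -0.2]
width: 0.681
```

```bash
python3 -m crank '[[[0,20,0.7],[0.005,-0.006,0],-0.36],[[0,20,0],[0,0,0],-0.36],[[0,20,0],[0,0,0],-0.36],[[0,0,0],[0,0,0],-0.36]]' 8;python3 -m crank '[[[0,12,0],[0,0,0],-0.36],[[0,7,0],[0,0,0],-0.36],[[0,0,0],[0,0,0],-0.36]]'
```

```text
t: 18.05
eef_pos: [523.6, -22.1, 58.4]
eef_rot: [-1.569, 0.001, -1.575]
ft_force: [-0.5, -0.0, -0.7]
width: 0.679
t: 18.42
eef_pos: [524.9, -22.4, 39.9]
eef_rot: [-1.567, 0.0, -1.575]
ft_force: [0.7, -0.3, -1.2]
width: 0.68
```

```bash
python3 -m crank '[[[-0.5,4,-2],[0,0,0],-0.36],[[0,0,0],[0,0,0],-0.36],[[0,0,0],[0,0,0],0.1],[[0,0,0],[0,0,0],0.1],[[0,0,0],[0,0,0],0.1]]' 6; python3 -m crank '[[[0,0,0],[0,0,0],0.3],[[0,0,0],[0,0,0],0.3]]' 35
python3 -c "
from plant import r
s=r.get_state();print(s['torque'],s['ft_force'])"
```

```text
t: 19.05
eef_pos: [523.1, -22.0, 36.6]
eef_rot: [-1.566, -0.0, -1.574]
ft_force: [-2.8, 0.6, 1.9]
width: 0.491
t: 19.3
eef_pos: [523.1, -22.0, 36.5]
eef_rot: [-1.566, -0.001, -1.573]
ft_force: [-0.9, 0.1, -0.5]
width: 0.489
[-0.03944022  0.21853217  0.16888096] [-0.9052225   0.13275614 -0.54339108]
```

```bash
python3 -m crank '[[[0,0,0],[0,0.11,0],0.3],[[0,0,0],[0,0.11,0],0.3],[[0,0,0],[0,0.11,0],0.3],[[0,0,0],[0,0.11,0],0.3],[[0,0,0],[0,0.11,0],0.3],[[0,0,0],[0,0.11,0],0.3],[[0,0,0],[0,0.11,0],0.3],[[0,0,0],[0,0.11,0],0.3],[[0,0,0],[0,0.08,0],0.3]]' 35
python3 -c "
from plant import r
s=r.get_state();print(s['torque'],s['ft_force'])"
```

```text
t: 20.42
eef_pos: [523.5, -22.3, 36.6]
eef_rot: [-1.566, 0.003, -2.56]
ft_force: [-1.1, 0.4, 0.7]
width: 0.486
[-0.13804076  0.3173104   0.22348875] [-1.11269498  0.38853742  0.7342987 ]
```

```bash
python3 -m crank '[[[0,0,0],[0,0.06,0],0.3],[[0,0,0],[0,0.04,0],0.3]]' 35
python3 -c "
from plant import r
s=r.get_state();print(s['torque'],s['ft_force'])"
python3 -m crank '[[[0,0,0],[0,0.04,0],0.3],[[0,0,0],[0,0.04,0],0.3]]' 35
python3 -c "
from plant import r
s=r.get_state();print(s['torque'],s['ft_force'])"
```

```text
t: 20.68
eef_pos: [523.5, -22.3, 36.6]
eef_rot: [-1.566, 0.004, -2.663]
ft_force: [-0.4, -0.3, 0.7]
width: 0.487
[-0.04251892  0.35100422  0.29094947] [-0.37840074 -0.31585902  0.72130442]
t: 20.92
eef_pos: [523.5, -22.4, 36.6]
eef_rot: [-1.565, 0.003, -2.74]
ft_force: [-0.6, 0.7, 0.2]
width: 0.489
[0.18511332 0.25602633 1.62225891] [-0.62221717  0.6908197   0.23386662]
```

The torque jumped to 1.6 N m, so the nut is against its stop. I'll release, rise, back away and check.

```bash
python3 -m crank '[[[0,0,0],[0,0,0],-0.36],[[0,0,0],[0,0,0],-0.36],[[0,0,0],[0,0,0],-0.36],[[0,-35,0],[0,0,0],-0.36],[[0,-50,0],[0,0,0],-0.36],[[0,-50,0],[0,0,0],-0.36],[[0,-30,0],[0,0,0],-0.36],[[0,0,0],[0,0,0],-0.36]]' 10
python3 -c "
from plant import r
s=r.get_state();print(s['torque'],s['ft_force'],s['joint_pos'])"
```

```text
t: 21.92
eef_pos: [522.6, -21.9, 206.1]
eef_rot: [-1.566, 0.005, -2.742]
ft_force: [-0.1, 0.2, 0.0]
width: 0.679
[-0.00485148  0.09897158  0.05237929] [-0.13527483  0.20689261  0.02319392] [-2.58080459e-01 -7.56412465e-02  1.86633248e+00 -1.25597872e-03
  1.34422964e+00  9.12999090e-01]
```

```bash
python3 -m crank '[[[-21,0,-51],[0,0,0],-0.36],[[-21,0,-51],[0,0,0],-0.36],[[-21,0,-51],[0,0,0],-0.36],[[-21,0,-51],[0,0,0],-0.36],[[-21,0,-51],[0,0,0],-0.36],[[0,0,0],[0,0,0],-0.36],[[0,0,0],[0,0,0],-0.36]]'; python3 m2.py
python3 - <<'E'
from h import *
fs=r.grab_frame("scene");ft=r.grab_frame("top")
a=cv2.resize(fs["img"][190:275,250:350],None,fx=4,fy=5,interpolation=cv2.INTER_CUBIC)
b=cv2.resize(ft["img"][160:245,225:325],None,fx=4,fy=5,interpolation=cv2.INTER_CUBIC)
cv2.imwrite("pics/c15.png",np.clip(np.hstack([a,b])[...,::-1].astype(float)*1.5,0,255).astype(np.uint8))
crop(ft,255,195,290,240,12,"n15.png")
cv2.imwrite("pics/full15.png",ft["img"][...,::-1])
E
```

```text
t: 22.8
eef_pos: [514.9, 259.8, 190.6]
eef_rot: [-1.57, -0.013, -2.746]
ft_force: [0.3, -0.6, 0.3]
width: 0.68
scene green 41 21 [297.99 261.93] gauge [ 96.14 -33.53]
scene yellow 79 24 [308.1  261.52] gauge [94.91 -4.58]
scene red 58 17 [297.75 254.56] gauge [ 71.44 -33.49]
top green 49 13 [285.14 173.8 ] gauge [ 97.44 -34.29]
top yellow 80 15 [276.84 173.42] gauge [97.38 -6.17]
top red 60 8 [284.99 180.25] gauge [ 75.06 -34.86]
23.1 [516.1 259.3 192.7] [-1.569 -0.01  -2.748] 0.6763178450774813
```

View pics/c15.png

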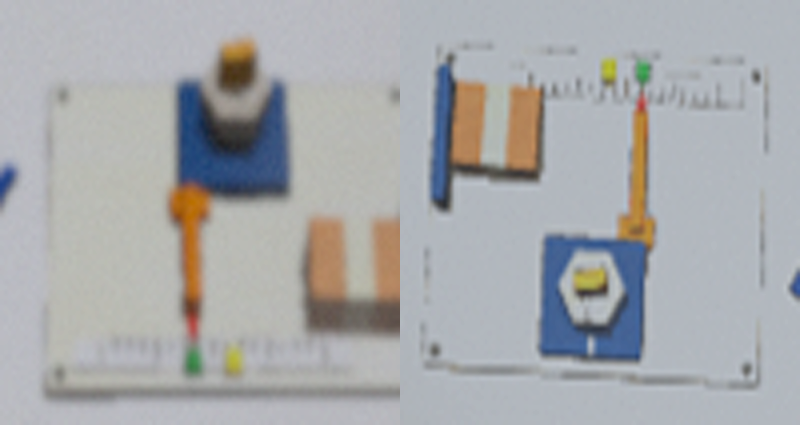

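View pics/n15.png

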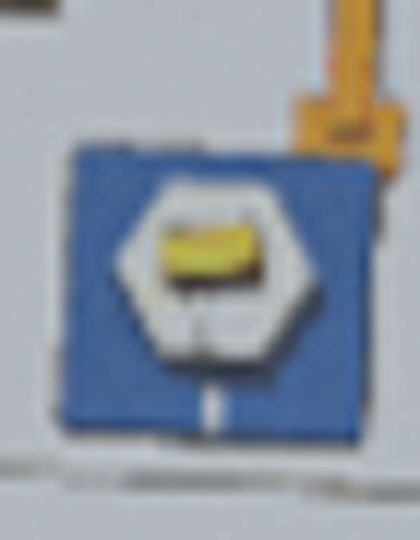

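View pics/full15.png

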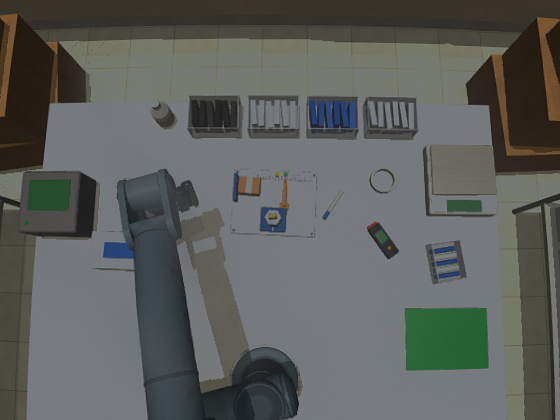

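All checks hold: the nut dash meets the housing dash, the pointer is in line with the green clip, and nothing else has moved. Handing in.

```bash
python3 -c "
from plant import r
print(r.sign_off())"
```

```text
the job is handed in; nothing more can be done
None
```

The gauge is reset to the green clip and the job was handed in at about 23 s. I loosened the jam nut about 1.08 rad, turned the brass adjuster about 1.39 rad clockwise, and tightened the nut back against its stop.

**Last checks, with the arm clear:**
- **Nut:** the torque rose to 1.6 N m at the stop. In the top view the nut's dash lines up with the housing dash.
- **Pointer:** the two views disagree slightly on its offset from the green clip. The scene view shows about 0.0 mm and the top view about 0.6 mm, roughly 0.3 mm on average.
- **Other items:** the carton, the yellow clip and the other loose things look unmoved. The wrist forces I read stayed at a few newtons.

**Problems along the way:**
- **Tool height:** the tool's reported height did not fit what I saw. The fingertips were about 25 mm higher than the reading implied. I found the nut's height from the camera and a gentle trial closing instead. That first closing was above the nut, around the adjuster, and stopped at 33 mm without touching it.
- **Wrong turn:** I made one small wrist rotation the wrong way in free space and corrected it. It touched nothing.

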